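# Hook the tool chest down and thread the breaker bar out

## Robot

A 6-joint arm with a two-finger parallel gripper is mounted at the origin on the work surface. World frame = base frame: x ahead of the robot, y to its left, z up, the work surface at z = 0. Lengths are in mm, angles in rad, forces in N, time in s.
With the tool pointing down it reaches from about 325 to 875 mm from the base axis. Payload 4.4 kg.
Tool frame: the origin (TCP) lies midway between the tips of the shut fingers; the grasp point (between the pads) lies behind it (arm.grip_depth is the z of the grasp point in the tool frame, in mm); z points along the fingers, y is the line along which they close (so a half turn about z gives the same grasp; the last joint's range is limited). The gripper opens to 85 mm and grips with 20 to 120 N. Pads are 22 mm wide; open, the fingers measure 114 mm over their backs; the gripper's body (76 mm by 85 mm) begins 54 mm behind the grasp point. The pads swing forward as they close: fully open they stand 13 mm farther back than shut.
Start: joints at [0.965, 0.207, 1.542, -0, 1.393, -0.15], TCP at [253.113, 516.295, 231.282] pointing down, gripper open.
Joint ranges: [-2.73, 2.73], [-0.86, 2.22], [0.23, 2.46], [-1.11, 4.25], [0.08, 2.63], [-2.82, 2.82]. Speed limits (rad/s): [2.79, 2.79, 3.14, 3.14, 3.14, 3.14].

## Interface

Orientations are given as a unit quaternion [w, x, y, z].
In Python, from bench import sensors, cams, order, arm gives the robot as it stands.
- The arm moves only by the shell command python3 -m jog 'ROWS' [OPENING] [FORCE]. ROWS is JSON, a list of rows, each a list of 6 numbers: the shift along the tool's x, y, z as a fraction of full scale, then the turn, a rotation vector about the tool's x, y, z as a fraction of full scale. A call has 1 to 20 rows; each row shifts and turns the commanded pose from where the row before left it, along the tool's axes as they then stand; what a row does not reach is not made up. Full scale, the value 1, is 25 mm for a shift and 360 degrees for a turn. A row lasts 1/10 s, in which the tool goes at most 50 mm and 8.59 degrees, less where a joint would pass 70% of its speed; a pose out of reach is approached as far as the arm can. A call with a number of a shift or a turn outside -1 to 1 is refused whole. A call with a gripper value outside its range is refused whole. OPENING is the finger opening in mm, from 0 to 85.4, set as the call begins (- or left out, the last holds). The fingers move at their own pace and stop on an object; FORCE is the grip in N (left out, the last holds). Time passes only in rows, so rows that do not move let the fingers close. It gives the time, the measured TCP pose, the force, the opening and the grip force at its end, in the units of the state.
- sensors.sense(): the state, without advancing time (a new reading comes with each control period).
- cams.camera(name): name is "scene" or "top"; returns a dict with "color" (400x640x3 uint8, red, green, blue), "fx", "fy", "cx", "cy" (pixels), "extrinsics" (4x4, takes a point from world to camera coordinates). Camera axes: x right, y up, looking along -z (the intrinsics and any distortion apply to the point x, -y, -z); pixel columns grow to the right and rows downward; lengths in mm; the calibration is good to about 2 mm. A picture is of the moment at which its call begins. There is no depth.
- order.sign_off(): hands the job in; it is judged then, once.
The state is a dict: "t": time; "qpos": joint angles; "dq": joint speeds; "joint_torque": joint torques, N m; "eef_pos": TCP position; "tcp_rot": TCP orientation; "wrist_force": force on the tool from outside, world axes, zero at the start; "wrist_torque": the same for the moment, N m; "opening": finger opening in mm; "grasp_force": force on a finger pad.
Only numpy, scipy, OpenCV 4.12 (cv2) and the standard library are available. Lean on these libraries where they do the work, as an engineer would, in place of code of your own. Each camera call takes 0.05 s, during which the arm holds its last target. There are 200 camera calls.

## Task

First swing the yellow-knobbed hook fully closed into its catch on the orange tool chest, so the chest is held down. Then take the steel breaker bar that lies inside: it is longer than the opening, so draw it back under the deck, tilt its far, dark head end up and thread it out diagonally. Finish still holding the bar in the gripper, motionless, with its whole length clear above the chest by at least 5 cm; leave the hook closed and every other object where it is.

Things in the scene. Friction and masses are not known exactly. Their poses are not given: they have to be found in the camera images.
- chest: orange steel tool chest, fixed, 313 (x) x 158 (y) x 123 mm high, walls 4 mm, inside 305 x 150 mm, floor at z 4 mm; origin at the centre of its underside, x along its length away from the robot, z up. 3 mm thick top (underside z 120): near deck from x -156.5 to -22.5 mm, far lip from x 127.5 to 156.5; between them the only opening. Under the deck it is empty down to the floor
- opening (a point): centre of the chest's opening, level with the deck's top (z 123 mm); the opening is 150 (x) x 150 (y) mm, its near and far edges marked in yellow
- saddle_near (a point): where the bar rests on the first black cross plate, chest x -12.5, y 0, z 86 mm: plate 6 mm thick in x, across the whole chest, with two lugs 8 mm wide at y +-14.5 mm rising to z 92 mm
- saddle_far (a point): the same on the second cross plate, chest x 109.5, y 0, z 86 mm
- catch (a point): steel catch bracket for the hook, on the deck: spans chest x -96 to -74, y 66 to 78 mm, up to z 144 mm; this point is its middle at z 130 mm
- hook (a joint): angle of the hold-down hook about its upright pivot: 0 = fully closed, resting in the catch (a hard stop), with the arm pointing to the chest's -y over the deck; grows to 1.6 rad as it swings open towards the chest's +x (counter-clockwise from above). It stays where it is left; about 1 N at the knob moves it.
- hook_knob (a point): on the axis of the hook's upright yellow knob, 80 mm from the pivot: knob 16 mm diameter, from z 133 (top of the flat steel arm, 12 mm wide, 6 mm thick) to z 169 mm above the bench; this point is 151 mm above the bench
- hook_pivot (a point): on the hook's vertical pivot axis, at the arm's mid-thickness (130 mm above the bench)
- bar: steel breaker bar, 240 mm long, loose, about 0.35 kg: round shank 16 mm diameter and, on its far 32 mm, a dark round head 22 mm diameter; black sleeve on the near end. Origin on its axis at mid-length, x along the bar towards the head. Starts level along the chest's x, axis at z 94 mm, head under the far lip, other end under the deck. Balances 35 mm from the origin towards the head
- bar_near (a point): tip of the bar's sleeve end, on its axis (x = -120 mm)
- bar_far (a point): tip of the bar's head end, on its axis (x = +120 mm)
- bar_grip (a point): good place to grip the shank, on its axis at x = +40 mm, close to the balance point
- socket: loose bystander: steel socket 28 mm diameter, 32 mm tall, standing on the deck; origin at its underside
- spanner: loose bystander: 85 mm spanner on the chest floor
- screwdriver: loose bystander: screwdriver on the bench, left
- hammer: loose bystander: hammer on the bench, right
- spray: loose bystander: spray can 60 mm diameter, 170 mm tall, right
- jar: loose bystander: jar 70 mm diameter, 90 mm tall, left
- tape: loose bystander: black roll 90 mm diameter, 25 mm tall, right

How it is judged (in metres and radians):
On the way, in this order (a step that is already met when the one before it is completed fails the run):
1. the hook is swung closed and rests in its catch, the bar still in the chest (value of joint hook below 0.06 rad and height (world z) of each of bar_far, bar_near below 0.12 m), for 0.2 s.
2. the bar stands diagonally through the opening: head end out above the chest, other end still below the deck (height (world z) of bar_far above 0.14 m and height (world z) of bar_near below 0.115 m and contact force between the fingers and bar above 0.5 N), for 0.1 s.
At the end, for the whole second after the job is handed in: the gripper still holds the bar at rest (slower than 30 mm/s), both its ends at least 40 mm above the chest's top (163 mm above the bench), the bar touching no part of the chest, and the hook within 0.08 rad of fully closed (height (world z) of each of bar_near, bar_far above 0.163 m and linear speed of bar below 0.03 m/s and angular speed of bar below 0.2 rad/s and contact force between the fingers and bar above 2 N and contact force between bar and chest below 0.05 N and value of joint hook below 0.08 rad); the arm keeps its last pose, push and grip.
It fails at once if the socket on the deck is moved more than 20 mm (distance of socket from where it was at the start of the episode above 0.02 m).
It fails at once if another bystander is moved more than 30 mm (distance of any of spanner, screwdriver, hammer, spray, jar, tape from where it was at the start of the episode above 0.03 m).
It also fails if it takes over 51 s, if anything falls off the work surface, if the arm or the gripper's body presses on something with over 40 N, if the wrist force passes 120 N, or if a joint passes its speed limit or range.

## Working session

There is one attempt and no reset: what is moved stays moved. The work goes in short steps, Python scripts to look and compute and a shell command to move; the robot and the scene stay as the last step left them, time stands still between calls to the robot, and variables do not carry over. Pictures are saved under pics/ and viewed, at most 10 in all, crops included, and the job is handed in when it is done.

```bash
ls; mkdir -p pics
python3 - <<'E'
from bench import sensors,cams,arm
import cv2,json,numpy as np
s=sensors.sense(); print(s); print(arm.grip_depth,[a for a in dir(arm) if a[0]!='_'])
for n in("scene","top"):
    c=cams.camera(n); cv2.imwrite(f"pics/{n}0.png",c["color"][:,:,::-1])
    print(n,c["fx"],c["fy"],c["cx"],c["cy"],np.round(c["extrinsics"],4).tolist(),c.keys())
E
```

```text
pics
{'t': 0.0, 'qpos': array([ 9.64475942e-01,  2.07416492e-01,  1.54297019e+00, -6.33771020e-06,
        1.39351197e+00, -1.50496928e-01]), 'dq': array([ 8.09763744e-04,  1.59370106e-04, -4.13385308e-04, -1.89083287e-04,
       -9.17852787e-05, -4.08857923e-04]), 'joint_torque': array([ 9.54447205e-04, -3.83040190e+01, -2.91594923e+01, -3.68935443e-04,
        1.03386148e-02,  1.29381331e-05]), 'eef_pos': array([252.68444635, 515.64939948, 230.12006461]), 'tcp_rot': array([-4.23068588e-04,  2.25943050e-01,  9.74139830e-01, -1.07258084e-03]), 'wrist_force': array([-0.11445053,  0.1083886 ,  0.52044285]), 'wrist_torque': array([0.0449905 , 0.04805914, 0.04530347]), 'grasp_force': 0.0, 'opening': 85.39386560342777}
-18.700000000000003 ['Unreachable', 'grip_depth']
scene 450.02020521169896 450.02020521169896 310.15636694028143 194.21258971294276 [[-0.0284, 0.9996, 0.0091, 50.4457], [-0.5517, -0.0233, 0.8337, 220.986], [0.8336, 0.0187, 0.5521, -1913.1971], [0.0, 0.0, 0.0, 1.0]] dict_keys(['color', 'fx', 'fy', 'cx', 'cy', 'extrinsics'])
top 419.1273795205754 419.1273795205754 317.7629738078304 201.61814175386246 [[-0.0186, -0.9998, -0.0023, -35.0142], [0.9886, -0.0188, 0.1495, -585.1852], [-0.1495, 0.0005, 0.9888, -1089.058], [0.0, 0.0, 0.0, 1.0]] dict_keys(['color', 'fx', 'fy', 'cx', 'cy', 'extrinsics'])
```

View pics/scene0.png

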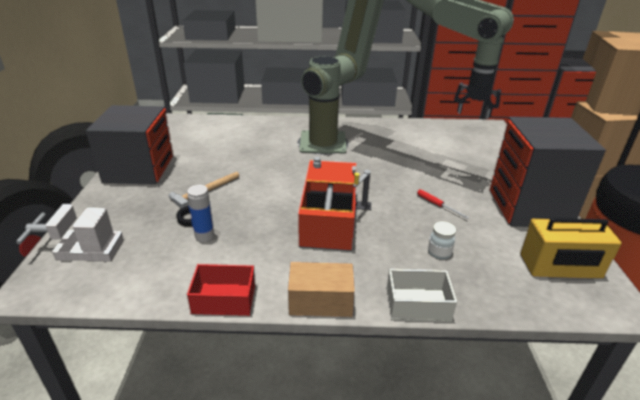

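View pics/top0.png

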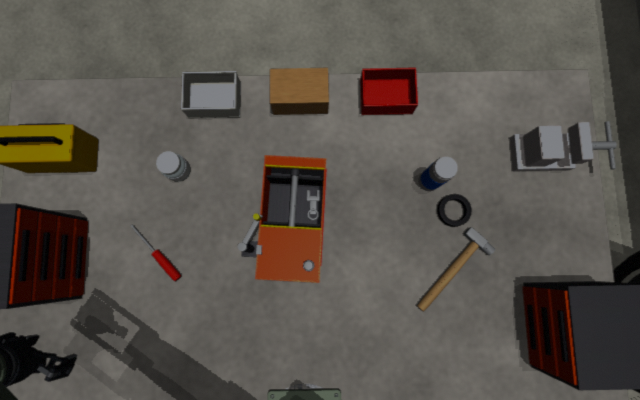

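The scene picture shows the chest at about (330,205). In the top picture the chest spans (257-327, 156-282), with the socket at (308,266), the knob near (257,217), the pivot near (248,247) and the bar along u≈295. I'll enlarge the top view.

Run:
```python
import cv2
a=cv2.imread("pics/top0.png")[150:290,230:340]
b=cv2.resize(a,None,fx=4.2,fy=4.2,interpolation=cv2.INTER_CUBIC);print(b.shape)
c=cv2.imread("pics/scene0.png")[150:255,290:380]
c=cv2.resize(c,None,fx=5.6,fy=5.6,interpolation=cv2.INTER_CUBIC);cv2.imwrite("pics/c2.png",c);cv2.imwrite("pics/c1.png",b)
```

```text
(588, 462, 3)
```

View pics/c1.png

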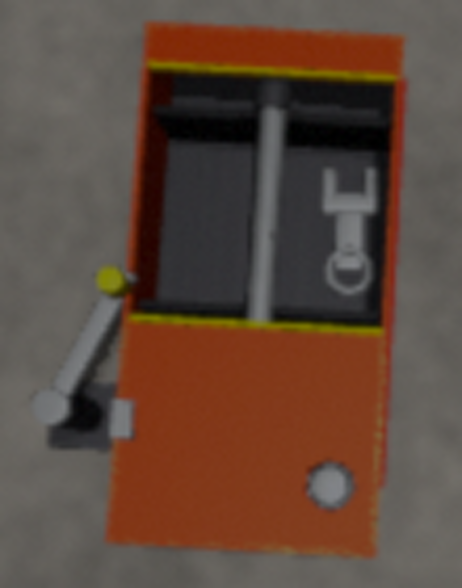

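View pics/c2.png

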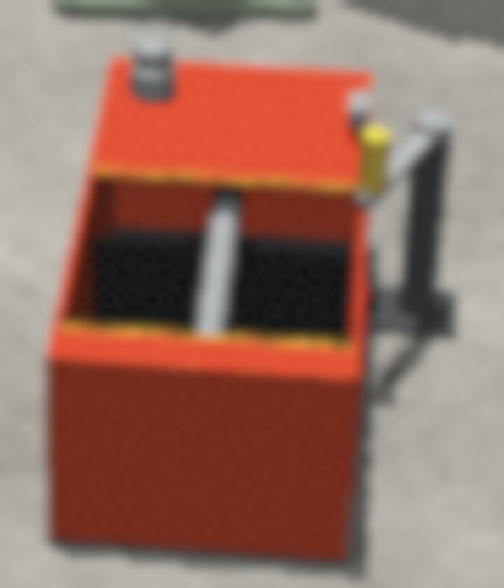

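The top crop shows the deck corners at (146,24), (404,38), (108,542), (375,555), the yellow edges at (148,66)-(398,79) and (131,318)-(383,331), the knob top at (110,280), the pivot at (52,406) and the socket top at (330,485). The scene crop shows the knob top at (376,130), the pivot top at (432,120) and the bar under the deck edge at (228,195).

```bash
cat > h.py <<'E'
import numpy as np
from bench import cams,sensors
from scipy.spatial.transform import Rotation as R
from scipy.optimize import least_squares
CAL={}
def cal(n):
    if n not in CAL: CAL[n]=cams.camera(n)
    return CAL[n]
def ray(n,u,v,z):
    c=cal(n);E=c["extrinsics"];d=np.array([(u-c["cx"])/c["fx"],-(v-c["cy"])/c["fy"],-1.])
    d=E[:3,:3].T@d;o=-E[:3,:3].T@E[:3,3];return o+d*(z-o[2])/d[2]
def proj(n,p):
    c=cal(n);E=c["extrinsics"];q=E[:3,:3]@np.asarray(p)+E[:3,3]
    return np.array([c["cx"]+c["fx"]*q[0]/-q[2],c["cy"]+c["fy"]*q[1]/q[2]])
E
python3 - <<'E'
from h import *
f=lambda U,V:((U+.5)/4.2-.5+230,(V+.5)/4.2-.5+150)
g=lambda U,V:((U+.5)/5.6-.5+290,(V+.5)/5.6-.5+150)
P=[((146,24),(156.5,79)),((404,38),(156.5,-79)),((108,542),(-156.5,79)),((375,555),(-156.5,-79))]
W=np.array([ray("top",*f(*a),123)[:2] for a,b in P]);L=np.array([b for a,b in P])
def T(p,l): c,s=np.cos(p[2]),np.sin(p[2]);return np.array([p[0],p[1]])+np.asarray(l)@np.array([[c,s],[-s,c]])
r=least_squares(lambda p:(T(p,L)-W).ravel(),[600,0,0]);p=r.x;print("chest",p,r.fun.round(1))
inv=lambda w:(np.asarray(w)[:2]-p[:2])@np.array([[np.cos(p[2]),-np.sin(p[2])],[np.sin(p[2]),np.cos(p[2])]])
S=[((372,75),(-156.5,-0)),((112,58),0),((50,355),0),((362,380),0)]
for (a,_) in S: w=ray("scene",*g(*a),123); print("scene corner",inv(w).round(1))
for n,a,z in[("knob",f(110,280),169),("pivot",f(52,406),135),("socket",f(330,485),155),("barfar",f(271,120),102),("barnear",f(260,316),102),("ynear",f(131,318),123),("ynear",f(383,331),123),("yfar",f(148,66),123),("catch",f(121,418),144)]:
    w=ray("top",*a,z);print(n,w.round(1),inv(w).round(1))
for n,a,z in[("knob",g(376,130),169),("pivot",g(432,120),135),("barnear",g(228,195),102),("barfar",g(210,330),102),("socket",g(153,48),155)]:
    w=ray("scene",*a,z);print("S",n,w.round(1),inv(w).round(1))
print("grip/near/far nominal", T(p,[[-12.5,0],[109.5,0],[-85,72]]))
E
```

```text
chest [ 5.34244355e+02  2.11917386e+01 -7.28990506e-02] [ 1.4  0.4  1.7 -0.4 -0.9  1.2 -2.1 -1.1]
scene corner [-149.9   82.4]
scene corner [-152.4  -75.3]
scene corner [157.2 -75. ]
scene corner [160.6  82.5]
knob [532.9 102.7 169. ] [-7.3 81.2]
pivot [463.7 141.3 135. ] [-79.1 114.7]
socket [415.2 -20.3 155. ] [-115.7  -50.1]
barfar [638.   13.9 102. ] [104.1   0.3]
barnear [517.2  21.8 102. ] [-17.1  -0.6]
ynear [515.4  97.  123. ] [-24.3  74.3]
ynear [504.9 -52.3 123. ] [-23.9 -75.4]
yfar [668.5  87.  123. ] [129.1  75.4]
catch [455.7  99.8 144. ] [-84.1  72.7]
S knob [533.1 105.4 169. ] [-7.3 83.9]
S pivot [463.  143.9 135. ] [-80.  117.2]
S barnear [496.6  27.3 102. ] [-38.    3.4]
S barfar [630.7  16.7 102. ] [96.5  2.5]
S socket [421.1 -17.7 155. ] [-110.  -47.]
grip/near/far nominal [[521.77755475  22.10216989]
 [643.45352772  13.21636086]
 [454.71419582  99.19144209]]
```

```bash
cat >> h.py <<'E'
def pose():
    s=sensors.sense();q=np.array(s["tcp_rot"]);return np.array(s["eef_pos"]),R.from_quat(q[[1,2,3,0]])
def down(phi,tilt=0):
    "tool y at world angle phi(deg); tilt: head-up deg about tool y axis(chest y)"
    y=np.array([np.cos(np.radians(phi)),np.sin(np.radians(phi)),0]);z=np.array([0,0,-1.]);x=np.cross(y,z)
    r=R.from_matrix(np.c_[x,y,z]); return R.from_rotvec(-np.radians(tilt)*y)*r
def plan(p,r,n,start=None):
    "n equal rows from start (or measured pose) to p,r"
    p0,r0=start or pose(); w=(r0.inv()*r).as_rotvec()/n
    A=sum(R.from_rotvec(k*w).as_matrix() for k in range(n))
    d=np.linalg.solve(A,r0.inv().apply(np.asarray(p)-p0))
    row=np.r_[d/25,w/(2*np.pi)]; print(n,"rows",row.round(4).tolist()); return np.asarray(p),r
E
python3 - <<'E'
from h import *
phi=61
s=plan([533,104,215],down(phi),20)
s=plan([533,104,140],down(phi),5,s)
c=np.array([463.4,142.6]);a0=np.radians(-29)
for sw in(33,66,73): # arc samples
    a=a0-np.radians(sw);s2=plan([*(c+80*np.array([np.cos(a),np.sin(a)])),140],down(phi-sw),sw//4 or 1,s)
E
```

```text
20 rows [-0.8774, -0.4722, 0.0313, -0.0, -0.0, 0.0004]
5 rows [0.0, 0.0, 0.6, 0.0, 0.0, 0.0]
8 rows [0.0063, -0.2296, 0.0, 0.0, 0.0, 0.0115]
16 rows [0.0074, -0.2296, 0.0, 0.0, 0.0, 0.0115]
18 rows [0.0072, -0.2257, 0.0, 0.0, 0.0, 0.0113]
```

```bash
python3 -m jog '[[-0.877,-0.472,0.031,0,0,0.0004],[-0.877,-0.472,0.031,0,0,0.0004],[-0.877,-0.472,0.031,0,0,0.0004],[-0.877,-0.472,0.031,0,0,0.0004],[-0.877,-0.472,0.031,0,0,0.0004],[-0.877,-0.472,0.031,0,0,0.0004],[-0.877,-0.472,0.031,0,0,0.0004],[-0.877,-0.472,0.031,0,0,0.0004],[-0.877,-0.472,0.031,0,0,0.0004],[-0.877,-0.472,0.031,0,0,0.0004],[-0.877,-0.472,0.031,0,0,0.0004],[-0.877,-0.472,0.031,0,0,0.0004],[-0.877,-0.472,0.031,0,0,0.0004],[-0.877,-0.472,0.031,0,0,0.0004],[-0.877,-0.472,0.031,0,0,0.0004],[-0.877,-0.472,0.031,0,0,0.0004],[-0.877,-0.472,0.031,0,0,0.0004],[-0.877,-0.472,0.031,0,0,0.0004],[-0.877,-0.472,0.031,0,0,0.0004],[-0.877,-0.472,0.031,0,0,0.0004]]' 30
python3 -m jog '[[0,0,0,0,0,0],[0,0,0,0,0,0],[0,0,0,0,0,0]]'
python3 - <<'E'
from h import *
import cv2
s=plan([533,104,215],down(61),1);s=plan([533,104,140],down(61),5,s)
for i,n in enumerate(("top","scene")):
    c=cal(n)["color"][:,:,::-1]; b=c[150:290,210:350] if i==0 else c[70:255,270:410]
    b=cv2.resize(b,(400,400 if i==0 else 528),interpolation=cv2.INTER_CUBIC)
    cv2.imwrite(f"pics/k{i}.png",b)
a=cv2.imread("pics/k0.png");b=cv2.imread("pics/k1.png");o=np.zeros((528,800,3),np.uint8);o[:400,:400]=a;o[:,400:]=b;cv2.imwrite("pics/k.png",o)
E
```

```text
t: 2.2
eef_pos: [533.5, 103.7, 215.5]
tcp_rot: [-0.0, 0.25, 0.968, -0.0]
wrist_force: [0.9, 0.2, 0.5]
opening: 29.9
grasp_force: 0.0
t: 2.5
eef_pos: [532.6, 105.3, 215.5]
tcp_rot: [-0.0, 0.25, 0.968, 0.0]
wrist_force: [0.3, 0.2, -0.8]
opening: 30.3
grasp_force: 0.0
1 rows [-0.0389, -0.0357, 0.0214, -0.0, -0.0001, 0.0001]
5 rows [0.0, 0.0, 0.6, 0.0, 0.0, 0.0]
```

View pics/k.png

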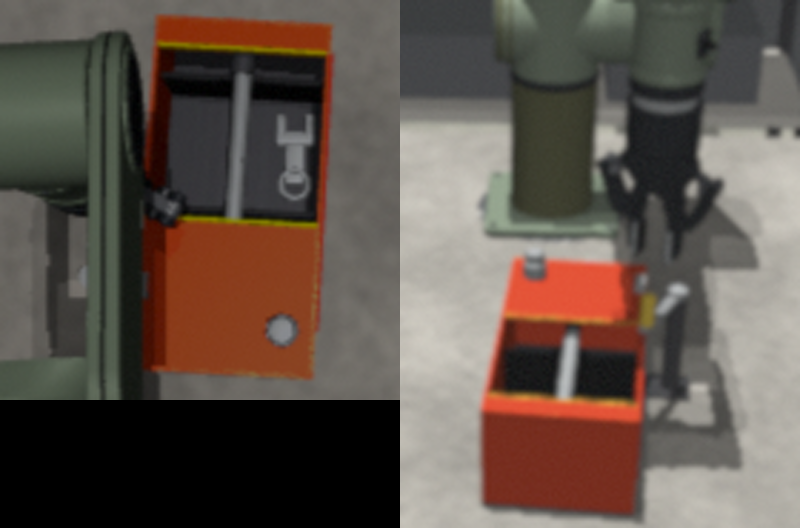

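The picture shows the open fingers directly above the hook: scene half fingertips at (637,240) and (675,250), knob top at (648,298). I'll check the midpoint against the projection.

Run:
```python
from h import *
p,r=pose();print(p.round(1),"tcp scene",proj("scene",p),"seen",270+256/2.857,70+245/2.857)
for o in(-1,1): print(proj("scene",p+r.apply([0,o*17,-3])))
print("seen tips",270+237/2.857,70+240/2.857,270+275/2.857,70+250/2.857)
print("knob top proj",proj("scene",[533,104,169]),"seen",357.0,173.0)
```

```text
[532.6 105.5 215.7] tcp scene [357.78062172 159.3148482 ] seen 359.6044802240112 155.75428771438573
[352.73000981 157.00158897]
[363.02072201 159.88600006]
seen tips 352.95414770738535 154.00420021001048 366.254812740637 157.5043752187609
knob top proj [356.27416943 172.78330687] seen 357.0 173.0
```

```bash
python3 -m jog '[[-0.04,-0.036,0.6,0,0,0],[0,0,0.6,0,0,0],[0,0,0.6,0,0,0],[0,0,0.6,0,0,0],[0,0,0.6,0,0,0],[0,0,0,0,0,0],[0,0,0,0,0,0]]' 38
```

```text
t: 3.35
eef_pos: [533.4, 103.8, 140.9]
tcp_rot: [-0.0, 0.25, 0.968, -0.0]
wrist_force: [0.2, -0.1, 0.8]
opening: 38.2
grasp_force: 0.0
```

```bash
python3 -m jog '[[0.007,-0.23,0,0,0,0.0115],[0.007,-0.23,0,0,0,0.0115],[0.007,-0.23,0,0,0,0.0115],[0.007,-0.23,0,0,0,0.0115],[0.007,-0.23,0,0,0,0.0115],[0.007,-0.23,0,0,0,0.0115],[0.007,-0.23,0,0,0,0.0115],[0.007,-0.23,0,0,0,0.0115],[0.007,-0.23,0,0,0,0.0115],[0.007,-0.23,0,0,0,0.0115],[0.007,-0.23,0,0,0,0.0115],[0.007,-0.23,0,0,0,0.0115],[0.007,-0.23,0,0,0,0.0115],[0.007,-0.23,0,0,0,0.0115],[0.007,-0.23,0,0,0,0.0115],[0.007,-0.23,0,0,0,0.0115],[0,0,0,0,0,0],[0,0,0,0,0,0]]' 28
python3 - <<'E'
from h import *
print(pose()[0]); plan([457.5,62.8,140],down(-5),1);
E
```

```text
t: 5.15
eef_pos: [457.8, 62.3, 141.9]
tcp_rot: [0.001, 0.738, 0.675, 0.001]
wrist_force: [0.8, -0.6, 0.2]
opening: 28.1
grasp_force: 0.0
[457.758163    62.27216222 141.88239464]
1 rows [0.0201, -0.0123, 0.0753, 0.0004, -0.0, -0.0004]
```

```bash
python3 -m jog '[[0,-0.08,0,0,0,0],[0,-0.08,0,0,0,0],[0,-0.08,0,0,0,0],[0,0,0,0,0,0],[0,0,0,0,0,0]]'; python3 -m jog '[[0,-0.08,0,0,0,0],[0,0,0,0,0,0],[0,0,0,0,0,0]]'
```

```text
t: 5.65
eef_pos: [453.1, 62.5, 141.3]
tcp_rot: [0.002, 0.739, 0.674, 0.002]
wrist_force: [6.7, -1.1, -3.4]
opening: 27.8
grasp_force: 3.0
t: 5.95
eef_pos: [453.0, 62.5, 141.4]
tcp_rot: [0.003, 0.739, 0.674, 0.003]
wrist_force: [11.4, -0.7, -7.5]
opening: 28.3
grasp_force: 5.7
```

```bash
python3 -m jog '[[0,0.2,0,0,0,0],[0,0.2,0,0,0,0],[0,0,-0.6,0,0,0],[0,0,-1,0,0,0],[0,0,-1,0,0,0],[0,0,-1,0,0,0],[0,0,-1,0,0,0],[0,0,0,0,0,0],[0,0,0,0,0,0]]' 50
python3 - <<'E'
from h import *
print(pose()[0].round(1));s=plan([600.3,17.5,200],down(85.8),14); plan([600.3,17.5,75.5],down(85.8),10,s)
E
```

```text
t: 6.85
eef_pos: [458.8, 62.1, 255.7]
tcp_rot: [-0.0, 0.739, 0.674, 0.0]
wrist_force: [-0.9, -0.5, -0.1]
opening: 50.1
grasp_force: 0.0
[458.8  62.1 255.7]
14 rows [-0.3841, 0.2736, 0.1592, 0.0, -0.0, -0.0181]
10 rows [0.0, 0.0, 0.498, 0.0, 0.0, 0.0]
```

```bash
python3 -m jog '[[-0.384,0.274,0.159,0,0,-0.0181],[-0.384,0.274,0.159,0,0,-0.0181],[-0.384,0.274,0.159,0,0,-0.0181],[-0.384,0.274,0.159,0,0,-0.0181],[-0.384,0.274,0.159,0,0,-0.0181],[-0.384,0.274,0.159,0,0,-0.0181],[-0.384,0.274,0.159,0,0,-0.0181],[-0.384,0.274,0.159,0,0,-0.0181],[-0.384,0.274,0.159,0,0,-0.0181],[-0.384,0.274,0.159,0,0,-0.0181],[-0.384,0.274,0.159,0,0,-0.0181],[-0.384,0.274,0.159,0,0,-0.0181],[-0.384,0.274,0.159,0,0,-0.0181],[-0.384,0.274,0.159,0,0,-0.0181],[0,0,0,0,0,0],[0,0,0,0,0,0],[0,0,0,0,0,0]]' 50
python3 - <<'E'
from h import *
import cv2
s=plan([600.3,17.5,200],down(85.8),1);plan([600.3,17.5,75.5],down(85.8),10,s)
for i,n in enumerate(("top","scene")):
    c=cal(n)["color"][:,:,::-1]; b=c[150:290,220:360] if i==0 else c[100:250,280:405]
    cv2.imwrite(f"pics/m{i}.png",cv2.resize(b,(400,480 if i else 400),interpolation=cv2.INTER_CUBIC))
o=np.zeros((480,800,3),np.uint8);o[:400,:400]=cv2.imread("pics/m0.png");o[:,400:]=cv2.imread("pics/m1.png");cv2.imwrite("pics/m.png",o)
p,r=pose();print("scene tcp",(proj("scene",p)-[280,100])*3.2+[400,0])
E
```

```text
t: 8.55
eef_pos: [599.5, 17.6, 199.4]
tcp_rot: [-0.001, 0.036, 0.999, 0.0]
wrist_force: [-0.4, 0.1, -0.4]
opening: 49.8
grasp_force: 0.0
1 rows [-0.031, -0.0038, -0.026, -0.0, -0.0003, 0.0003]
10 rows [0.0, 0.0, 0.498, 0.0, 0.0, 0.0]
scene tcp [554.84449877 239.07757297]
```

View pics/m.png

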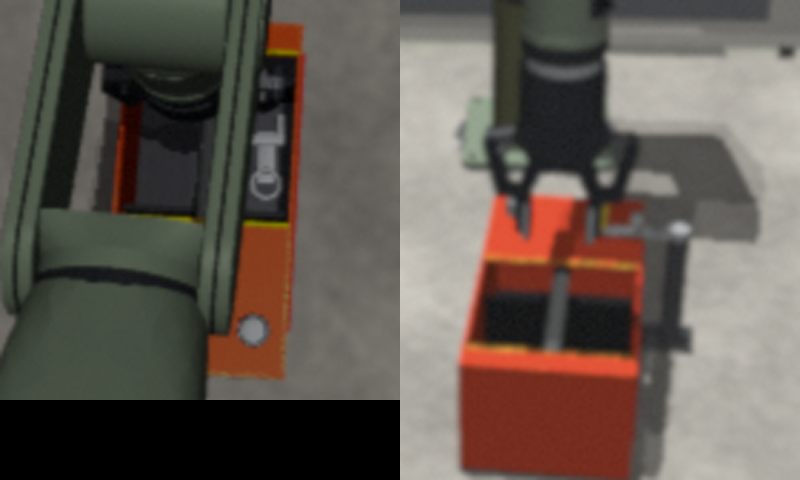

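The hook arm now lies closed across the catch, with the knob at about (605,212). The fingertips at (524,238) and (593,240) straddle the bar at (557,300), so I'll descend and grip.

```bash
python3 -m jog '[[-0.03,0,0.5,0,0,0],[0,0,0.5,0,0,0],[0,0,0.5,0,0,0],[0,0,0.5,0,0,0],[0,0,0.5,0,0,0],[0,0,0.5,0,0,0],[0,0,0.5,0,0,0],[0,0,0.5,0,0,0],[0,0,0.5,0,0,0],[0,0,0.45,0,0,0],[0,0,0,0,0,0],[0,0,0,0,0,0]]' 50; python3 -m jog '[[0,0,0,0,0,0],[0,0,0,0,0,0],[0,0,0,0,0,0],[0,0,0,0,0,0],[0,0,0,0,0,0],[0,0,0,0,0,0],[0,0,0,0,0,0],[0,0,0,0,0,0],[0,0,0,0,0,0],[0,0,0,0,0,0]]' 0 30
```

```text
t: 9.85
eef_pos: [601.2, 17.7, 76.1]
tcp_rot: [-0.0, 0.035, 0.999, 0.0]
wrist_force: [0.0, 0.2, -0.2]
opening: 50.2
grasp_force: 0.0
t: 10.85
eef_pos: [602.0, 17.6, 77.3]
tcp_rot: [0.001, 0.035, 0.999, -0.0]
wrist_force: [0.1, -0.6, 5.8]
opening: 14.5
grasp_force: 29.5
```

```bash
python3 -m jog '[[0,0,0,0,0,0],[0,0,0,0,0,0],[0,0,0,0,0,0]]' 0 100; python3 -m jog '[[0,0,-0.1,0,0,0],[0,0,-0.1,0,0,0],[0,0,-0.1,0,0,0],[0,0,-0.1,0,0,0],[0,0,0,0,0,0],[0,0,0,0,0,0],[0,0,0,0,0,0]]'
python3 - <<'E'
from bench import sensors
s=sensors.sense();print(s["wrist_force"],s["wrist_torque"])
E
```

```text
t: 11.15
eef_pos: [602.4, 17.5, 77.6]
tcp_rot: [0.001, 0.035, 0.999, -0.0]
wrist_force: [0.3, 0.1, 6.3]
opening: 13.5
grasp_force: 97.5
t: 11.85
eef_pos: [600.8, 17.8, 86.0]
tcp_rot: [-0.0, 0.035, 0.999, 0.0]
wrist_force: [1.4, 0.7, -3.3]
opening: 12.8
grasp_force: 97.6
[ 1.42910974  0.68973144 -3.27536193] [-0.00843534 -0.00693154  0.02305513]
```

Run:
```python
from h import *
p,r=pose();phi=85.82;t=np.radians(35)
u=np.array([np.sin(np.radians(phi)),-np.cos(np.radians(phi)),0]);z=np.array([0,0,1.])
print(np.dot(p-[534.5,22.3,0],u))
s1=plan(p-36*u+z,down(phi),6)
Q=np.array([534.5,22.3,0])-16*u+[0,0,s1[0][2]+16.4]; print("Q",Q)
y=np.cross(z,u); rot=R.from_rotvec(-t*y)
s2=plan(Q+rot.apply(s1[0]-Q),down(phi,35),14,s1)
ax=rot.apply(u);s3=plan(s2[0]+126*ax,s2[1],15,s2);s4=plan(s3[0]+95*z,s3[1],8,s3);print(s2[0],s3[0],s4[0])
```

```text
66.41502602040734
6 rows [0.24, 0.0004, -0.0065, 0.0, -0.0, 0.0001]
Q [518.5425603   23.46624103 103.43087999]
14 rows [-0.0268, -0.0, -0.0816, 0.0, -0.0069, 0.0]
15 rows [-0.336, -0.0, -0.0, 0.0, 0.0, 0.0]
8 rows [-0.2724, -0.0, -0.3891, 0.0, 0.0, 0.0]
[565.86613076  20.31179025 116.61935168] [668.80473942  12.78857656 188.88998267] [668.80473942  12.78857656 283.88998267]
```

```bash
python3 -m jog '[[0.24,0,-0.006,0,0,0],[0.24,0,-0.006,0,0,0],[0.24,0,-0.006,0,0,0],[0.24,0,-0.006,0,0,0],[0.24,0,-0.006,0,0,0],[0.24,0,-0.006,0,0,0],[0,0,0,0,0,0],[0,0,0,0,0,0],[0,0,0,0,0,0]]'
python3 -m jog '[[-0.027,0,-0.082,0,-0.0069,0],[-0.027,0,-0.082,0,-0.0069,0],[-0.027,0,-0.082,0,-0.0069,0],[-0.027,0,-0.082,0,-0.0069,0],[0,0,0,0,0,0],[0,0,0,0,0,0]]'
```

```text
t: 12.75
eef_pos: [565.7, 20.1, 87.5]
tcp_rot: [0.0, 0.035, 0.999, -0.0]
wrist_force: [0.0, 0.5, -3.0]
opening: 12.9
grasp_force: 97.6
t: 13.35
eef_pos: [567.5, 20.0, 95.7]
tcp_rot: [0.086, 0.035, 0.996, -0.003]
wrist_force: [-0.1, -0.6, -3.6]
opening: 13.2
grasp_force: 97.6
```

Only the bar's own weight shows at the wrist, so it is free. I'll continue the tilt.

```bash
python3 -m jog '[[-0.027,0,-0.082,0,-0.0069,0],[-0.027,0,-0.082,0,-0.0069,0],[-0.027,0,-0.082,0,-0.0069,0],[-0.027,0,-0.082,0,-0.0069,0],[-0.027,0,-0.082,0,-0.0069,0],[-0.027,0,-0.082,0,-0.0069,0],[-0.027,0,-0.082,0,-0.0069,0],[-0.027,0,-0.082,0,-0.0069,0],[-0.027,0,-0.082,0,-0.0069,0],[-0.027,0,-0.082,0,-0.0069,0],[0,0,0,0,0,0],[0,0,0,0,0,0],[0,0,0,0,0,0],[0,0,0,0,0,0]]'
python3 - <<'E'
from h import *
import cv2
c=cal("scene")["color"][:,:,::-1][100:250,260:420]
cv2.imwrite("pics/t.png",cv2.resize(c,None,fx=4,fy=4,interpolation=cv2.INTER_CUBIC))
p,r=pose();print(r.as_matrix()[:,2])
E
```

```text
t: 14.75
eef_pos: [567.2, 20.0, 117.5]
tcp_rot: [0.299, 0.033, 0.954, -0.01]
wrist_force: [0.0, -0.4, -2.8]
opening: 13.0
grasp_force: 97.7
[ 0.56918003 -0.03995375 -0.82124162]
```

View pics/t.png

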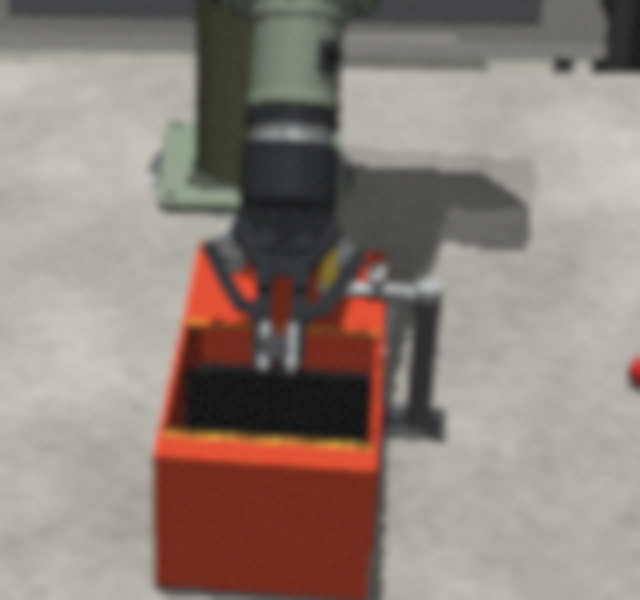

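The view is along the bar, so the head end shows only as a dark disc between the fingers at (278,345). The hook is still closed, with its knob at (330,268). Next I slide the bar out along its own axis.

```bash
python3 -m jog '[[-0.336,0,0,0,0,0],[-0.336,0,0,0,0,0],[-0.336,0,0,0,0,0],[-0.336,0,0,0,0,0],[-0.336,0,0,0,0,0],[0,0,0,0,0,0]]'
python3 -m jog '[[-0.336,0,0,0,0,0],[-0.336,0,0,0,0,0],[-0.336,0,0,0,0,0],[-0.336,0,0,0,0,0],[-0.336,0,0,0,0,0],[-0.336,0,0,0,0,0],[-0.336,0,0,0,0,0],[-0.336,0,0,0,0,0],[-0.336,0,0,0,0,0],[-0.336,0,0,0,0,0],[0,0,0,0,0,0],[0,0,0,0,0,0],[0,0,0,0,0,0]]'
```

```text
t: 15.4
eef_pos: [603.0, 17.4, 143.0]
tcp_rot: [0.3, 0.033, 0.953, -0.011]
wrist_force: [-0.0, -0.1, -2.6]
opening: 12.9
grasp_force: 97.7
t: 16.7
eef_pos: [668.9, 13.0, 188.1]
tcp_rot: [0.298, 0.033, 0.954, -0.01]
wrist_force: [0.5, 0.4, -3.4]
opening: 13.0
grasp_force: 97.7
```

```bash
python3 -m jog '[[-0.136,0,-0.195,0,0,0],[-0.136,0,-0.195,0,0,0],[-0.272,0,-0.389,0,0,0],[-0.272,0,-0.389,0,0,0],[-0.272,0,-0.389,0,0,0],[-0.272,0,-0.389,0,0,0],[-0.272,0,-0.389,0,0,0],[-0.272,0,-0.389,0,0,0],[-0.272,0,-0.389,0,0,0],[-0.136,0,-0.195,0,0,0],[-0.136,0,-0.195,0,0,0],[0,0,0,0,0,0],[0,0,0,0,0,0],[0,0,0,0,0,0],[0,0,0,0,0,0],[0,0,0,0,0,0],[0,0,0,0,0,0],[0,0,0,0,0,0]]'
python3 - <<'E'
from h import *
import cv2
for i,n in enumerate(("top","scene")):
    c=cal(n)["color"][:,:,::-1]; b=c[110:290,220:360] if i==0 else c[70:250,270:410]
    cv2.imwrite(f"pics/e{i}.png",cv2.resize(b,(400,514),interpolation=cv2.INTER_CUBIC))
cv2.imwrite("pics/e.png",np.hstack([cv2.imread("pics/e0.png"),cv2.imread("pics/e1.png")]))
p,r=pose();M=r.as_matrix();g=p-16.4*M[:,2]
for d in(-80,160):
    e=g+M[:,0]*d; print(e.round(1),(proj("scene",e)-[270,70])*2.857+[400,0],(proj("top",e)-[220,110])*2.857)
E
```

```text
t: 18.5
eef_pos: [669.9, 12.9, 295.6]
tcp_rot: [0.299, 0.033, 0.954, -0.01]
wrist_force: [-0.6, -0.2, -3.3]
opening: 12.6
grasp_force: 97.7
[726.1   8.9 354.8] [563.1898173  220.75756357] [196.90150898  -0.62810749]
[529.5  22.7 217.9] [571.87146    250.17101185] [193.73576729 298.93792319]
```

View pics/e.png

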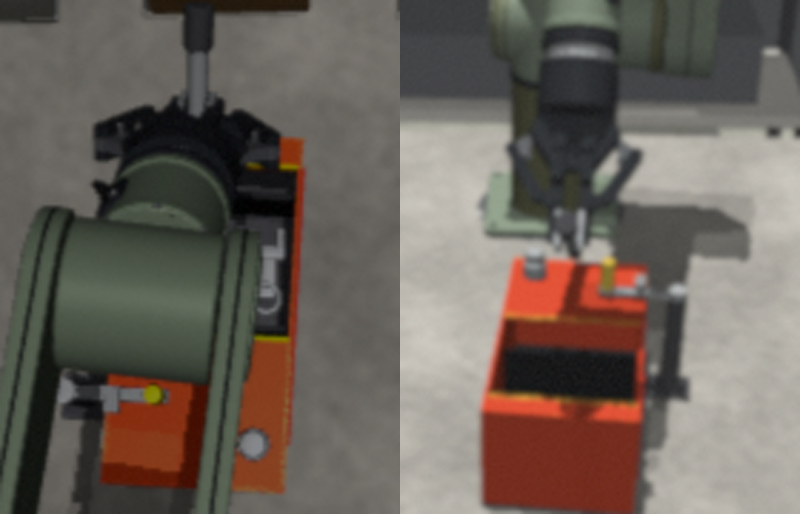

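The top view shows the head tip at (198,5), against a predicted (197,-1), so the near end is at z≈218 mm. The hook is closed and the socket is still in place at (254,445).

```bash
python3 -c "
from bench import order;print(order.sign_off())"
```

```text
the job is handed in; nothing more can be done
None
```

The job is handed in; no verdict came back. The hook is closed in its catch, and the bar is held still about 9 cm above the chest top. The socket is in place, and I saw no sign of anything else being disturbed.

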